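# Lock the die plate on the eyelet press with its quarter-turn pin

## Task

Set up the eyelet press: gently slide the die plate along the bed until it is fully home against the rear stop. Then take the red-handled hold-down pin from the stand, feel its T-head down through the plate's slot and the slot of the brass lock block below it, press it against its spring, give it a quarter turn and let it come up so that the head locks in the cross groove underneath; never force it. Let go and leave everything else where it stands.

Things in the scene. Friction and masses are not known exactly. Their poses are not given: they have to be found in the camera images.
- press: Green bench eyelet press, fixed, 370 x 150 mm, column 0.33 m tall. Origin on the table; z up, +x along the bed from its open front to the column, y across. Steel bed top at z = 60 mm, from x = -210 to +100 mm. Two side guides, 6 mm high, leave the die plate 1 mm play each side. Ram and head overhang the bed from x = +37 mm on, lowest point 128 mm above the table.
- rear_stop: Steel stop bar across the bed in front of the column, 16 mm high, front face at x = +100 mm of the press. Same origin and axes as the press. The plate is pushed only gently against it.
- bed_slot (a point): Middle place of the lock slot, at the bed's top (press x = -110 mm, z = 60 mm), axes as the press. The slot, 34 mm long along the press's x, 12 mm wide, square edges, goes through a brass lock block, flush with the bed, that floats stiffly across the press (y): the slot may really lie up to 5 mm to either side of this point. It takes over 10 N to shift. Find it by feel.
- groove (a point): As bed_slot, 8 mm lower: the middle place of the lock block's underside. Four 4 mm pads under the 8 mm block leave free the slot and a 14 mm wide cross groove along the press's y, at 90 degrees to the slot, centred on the slot. Groove ceiling at z = 52 mm, pads' lower faces at z = 48 mm. The T-head passes below the pads, turns either way (no end stop), then rises into the groove.
- die_plate: Aluminium die plate 290 x 110 x 8 mm, about 0.75 kg, loose on the bed. Origin on its underside at its slot's centre, x to the column. Starts 15 to 45 mm short of home. Home: rear edge (x = +210 mm) on the stop, its slot over the bed slot. Front pull lip: outer face x = -80 mm, 6 mm thick, 90 mm wide, top 30 mm above the underside. Round die, 48 mm across, 24 mm high, at x = +175 mm.
- plate_slot (a point): Centre of the die plate's slot at its top face (8 mm above the bed). Slot 37 mm long along the plate's x, 24 mm wide, through; the brass lock block shows through it.
- pin: Spring-loaded hold-down pin, about 0.23 kg, hanging upright on its collar in the stand. Origin at the bottom of its T-head, z up the shank, x along T-head and grip (parallel). T-head: square bar 10 x 10 mm (z = 0 to 10 mm), 30 mm long. Shank 10 mm round. Red grip bar 50 mm (x) by 13 mm (y), z = 60 to 78 mm. Locked home, its origin is 42 mm above the table.
- pin_grip (a point): Middle of the pin's red grip bar, 69 mm above the bottom of the T-head; axes as the pin.
- collar_face (a point): Underside centre of the brass collar, 42 mm across, that slides on the pin's shank: 18 mm above the pin's origin when free. A spring pushes it down (6 N when free, 800 N/m); hard stop after 15 mm (18 N). It rests on the die plate's top: pushed up 8 mm when locked; the head can turn when it is up over 12 mm (pin origin under 38 mm above the table, about 16 N), hard stop at 35 mm.
- stand: Pin stand, fixed, dark steel top on plywood, 160 (x) x 52 (y) mm, top face 52 mm above the table. Origin on the table under its centre. Two slots 37 x 17 mm along x, at x = -40 and +40 mm: one holds the pin, the other the punch.
- punch: Loose steel setting punch, 28 mm flange, 18 mm shank 46 mm above the stand, in the stand's other slot. Leave alone.
- flask: Yellow insulated flask, 90 mm across, 270 mm tall. Leave alone. Origin under its base.
- mug: Orange mug, 80 mm across, 85 mm tall. Leave alone.
- glass: Drinking glass, 68 mm across, 100 mm tall. Leave alone.
- tub: Yellow and white tub, 100 mm across, 70 mm tall. Leave alone.
- cone_blue: Cone of blue thread, 64 mm across, 145 mm tall. Leave alone.
- cone_green: Cone of green thread, 64 mm across, 145 mm tall. Leave alone.
- screwdriver: Screwdriver lying on the table. Leave alone.
Mind the look-alikes: they are no part of the job. There is more than one size of the pin; the job needs the largest.

How it is judged:
By the outcome, as a careful person would: the job done as asked, in the order asked, and still so for the second after the job is handed in, with the robot touching nothing.
It also fails if it takes over 72 s, if anything falls off the work surface, if the arm or the gripper's body presses on something with over 40 N, if the wrist force passes 120 N, or if a joint passes its speed limit or range.

## Robot

A 7-joint arm with a two-finger parallel gripper is mounted at the origin on the work surface. World frame = base frame: x ahead of the robot, y to its left, z up, the work surface at z = 0. Lengths are in m, angles in degrees, forces in N, time in s.
With the tool pointing down it reaches from about 0.425 to 0.95 m from the base axis. Payload 4.7 kg.
Tool frame: the origin (TCP) lies on the centre line of the jaws, within the pads' length; the fingertips stand 14 mm ahead of it and the grasp point (between the pads) lies 5 mm behind it (robot.tips_ahead is the z of the fingertips in the tool frame, in m); z points along the fingers, y is the line along which they close (so a half turn about z gives the same grasp; the last joint's range is limited). The gripper opens to 87 mm and grips with 3 to 60 N. Pads are 19 mm wide; open, the fingers measure 117 mm over their backs; the gripper's body (75 mm by 190 mm) begins 51 mm behind the grasp point.
Start: joints at [65.208, 26.849, -2.785, 87.806, 1.381, 65.374, -4.715], TCP at [0.265, -0.621, 0.237] pointing down, gripper open.
Joint ranges: [-148.3, 148.3], [-19.14, 114.17], [-79.39, 73.82], [5.75, 140.21], [-59.74, 239.74], [12.07, 113.84], [-152.46, 152.46]. Speed limits (degrees/s): [147.25, 147.25, 180, 180, 180, 180, 180].

## Interface

Orientations are given as a 3x3 rotation matrix whose columns are the frame's x, y, z axes.
In Python, from bench import telemetry, imaging, ticket, boxes_of, silhouettes, robot gives the robot as it stands. The module is installed in compiled form; this text tells all that it offers.
- The arm moves only by the shell command python3 -m handwheel 'ROWS' [OPENING]. ROWS is text: rows parted by semicolons, each of 4 numbers parted by spaces: the shift along the tool's x, y, z in m, then the turn about the tool's z in rad. In form: tx ty tz spin; .... A call has 1 to 10 rows; each row is the pose to reach, as a shift and turn from the pose commanded when the call began, along the tool's axes at that moment; what a row does not reach only later rows make up. A row lasts 1/10 s, in which the tool goes at most 50 mm and 8.59 degrees, less where a joint would pass 70% of its speed; a pose out of reach is approached as far as the arm can. A call with a gripper value outside its range is refused whole. OPENING is the opening, from -1 (shut) to 1 (fully open), set as the call begins (- or left out, the last holds). The fingers move at their own pace and stop on an object; the grip force is fixed at half the most. Time passes only in rows, so rows that repeat a pose let the fingers close. It gives the time, the measured TCP pose, the force, the opening and the grip force at its end, in the units of the state.
- telemetry.read_state(): the state, without advancing time (a new reading comes with each control period).
- imaging.snapshot(name): name is "side" or "top" or "wrist"; returns the picture (420x560x3 uint8, blue, green, red); there is no depth.
- imaging.get_calibration(name): a dict with "fx", "fy", "cx", "cy" (pixels), "R" (3x3) and "t" (3): a world point X has camera coordinates R X + t; the wrist camera has in their place "tool_from_camera" (4x4, takes a point from camera to tool coordinates, whose origin is the TCP and whose axes are the flange's). Camera axes: x right, y down, z forward; pixel columns grow to the right and rows downward; lengths in m; the calibration is good to about 2 mm. The wrist camera is an equidistant fisheye: a pixel r from the principal point sees the ray r / f radians off the axis. A picture is of the moment at which its call begins: read the wrist's pose just before it. get_calibration takes no time and is no camera call.
- ticket.close_job(): hands the job in; it is judged then, once.
Trained networks look in the newest picture that a camera, given by its name, has taken for a name from the list of things; names that differ only in an ending like _2 or _b are one class to them, and where a whole thing is asked for, a point or a joint stands for the part that bears it (a point fixed in the world has none). Each returns a list of dicts, best first, with "confidence" (0 to 1); they miss things now and then, are a little off and sometimes report something else, mostly with a low value. They report only what shows in the picture. A call takes as long as a camera call. They do not tell look-alikes from the thing itself.
- boxes_of(thing, camera): "xy" ([column, row] as shares, 0 to 1, of the picture: columns of its width, rows of its height, amid what is visible of it).
- silhouettes(thing, camera): "pixels" (420x560 bool, what is visible of it) and "xy" ([column, row] as shares, 0 to 1, of the picture: columns of its width, rows of its height, amid what is visible of it).
The state is a dict: "t": time; "qpos": joint angles; "qvel": joint speeds; "tau": joint torques, N m; "eef_pos": TCP position; "tcp_rot": TCP orientation; "contact_force": force on the tool from outside, world axes, zero at the start; "ft_torque": the same for the moment, N m; "gripper_width": opening from 0.0 (shut) to 1.0 (fully open); "grasp_force": force on a finger pad.
Only numpy, scipy, OpenCV 4.12 (cv2) and the standard library are available. Lean on these libraries where they do the work, as an engineer would, in place of code of your own. Each camera call takes 0.05 s, during which the arm holds its last target. There are 200 camera calls.

## Working session

There is one attempt and no reset: what is moved stays moved. The work goes in short steps, Python scripts to look and compute and a shell command to move; the robot and the scene stay as the last step left them, time stands still between calls to the robot, and variables do not carry over. Pictures are saved under pics/ and viewed, at most 10 in all, crops included, and the job is handed in when it is done.

```bash
mkdir -p pics
cat > h.py <<'E'
import numpy as np, cv2
from bench import telemetry, imaging, ticket, boxes_of, silhouettes, robot
def st(): return telemetry.read_state()
def ray(cam,uv,s=None):
    c=imaging.get_calibration(cam)
    if cam!="wrist":
        R=np.array(c["R"]);t=np.array(c["t"])
        d=R.T@np.array([(uv[0]-c["cx"])/c["fx"],(uv[1]-c["cy"])/c["fy"],1]);o=-R.T@t
    else:
        s=s or st();T=np.array(c["tool_from_camera"]);W=np.array(s["tcp_rot"])
        x=(uv[0]-c["cx"])/c["fx"];y=(uv[1]-c["cy"])/c["fy"];th=np.hypot(x,y);k=np.sin(th)/max(th,1e-9)
        d=W@(T[:3,:3]@np.array([x*k,y*k,np.cos(th)]));o=W@T[:3,3]+np.array(s["eef_pos"])
    return o,d
def atz(cam,uv,z,s=None):
    o,d=ray(cam,uv,s);return o+d*(z-o[2])/d[2]
def proj(cam,X,s=None):
    c=imaging.get_calibration(cam);X=np.array(X,float)
    if cam!="wrist":
        p=np.array(c["R"])@X+np.array(c["t"]);return np.array([c["fx"]*p[0]/p[2]+c["cx"],c["fy"]*p[1]/p[2]+c["cy"]])
    s=s or st();T=np.array(c["tool_from_camera"]);W=np.array(s["tcp_rot"])
    p=T[:3,:3].T@(W.T@(X-np.array(s["eef_pos"]))-T[:3,3])
    r=np.hypot(p[0],p[1]);th=np.arctan2(r,p[2]);return np.array([c["cx"]+c["fx"]*th*p[0]/r,c["cy"]+c["fy"]*th*p[1]/r])
E
python3 - <<'E'
from h import *
s=st();print({k:np.round(s[k],3) for k in s})
ims=[]
for c in("top","side","wrist"):
    im=imaging.snapshot(c);cv2.imwrite(f"pics/{c}0.png",im)
    for n in("press","pin","stand","die_plate","punch","pin_grip","plate_slot"):
        print(c,n,[(round(b["confidence"],2),(np.array(b["xy"])*[560,420]).round().tolist()) for b in boxes_of(n,c)[:4]])
E
```

```text
{'t': np.float64(0.0), 'qpos': array([65.207, 26.898, -2.785, 87.875,  1.38 , 65.375, -4.714]), 'qvel': array([ 0.057,  0.097, -0.035,  0.077,  0.028, -0.033, -0.057]), 'tau': array([-0.0000e+00, -5.0798e+01, -8.1000e-02, -2.3616e+01, -6.1000e-02,
        3.8000e-02,  0.0000e+00]), 'eef_pos': array([ 0.265, -0.62 ,  0.235]), 'tcp_rot': array([[ 0.92 ,  0.393, -0.001],
       [ 0.393, -0.92 ,  0.002],
       [-0.   , -0.002, -1.   ]]), 'contact_force': array([0.276, 0.279, 0.778]), 'ft_torque': array([0.019, 0.006, 0.045]), 'grasp_force': np.float64(0.0), 'gripper_width': np.float64(1.0)}
top press [(0.93, [182.0, 199.0])]
top pin [(0.59, [357.0, 240.0])]
top stand [(0.95, [353.0, 229.0])]
top die_plate [(0.92, [240.0, 214.0])]
top punch [(0.5, [352.0, 218.0]), (0.5, [139.0, 265.0]), (0.28, [184.0, 200.0]), (0.22, [240.0, 217.0])]
top pin_grip [(0.67, [357.0, 240.0]), (0.42, [381.0, 241.0])]
top plate_slot [(0.94, [241.0, 215.0]), (0.55, [315.0, 154.0])]
side press [(0.63, [313.0, 354.0]), (0.56, [260.0, 143.0])]
side pin [(0.59, [259.0, 144.0]), (0.58, [257.0, 270.0])]
side stand [(0.86, [284.0, 294.0]), (0.55, [259.0, 143.0])]
side die_plate [(0.63, [263.0, 192.0])]
side punch [(0.47, [293.0, 280.0])]
side pin_grip [(0.89, [267.0, 292.0]), (0.65, [267.0, 299.0]), (0.47, [281.0, 332.0])]
side plate_slot []
wrist press []
wrist pin []
wrist stand [(0.61, [114.0, 4.0])]
wrist die_plate []
wrist punch []
wrist pin_grip []
wrist plate_slot []
```

View pics/top0.png

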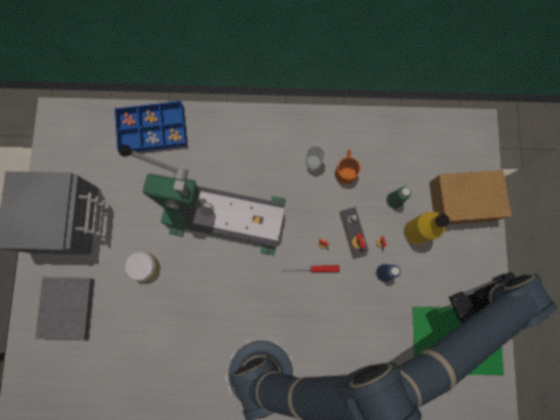

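View pics/side0.png

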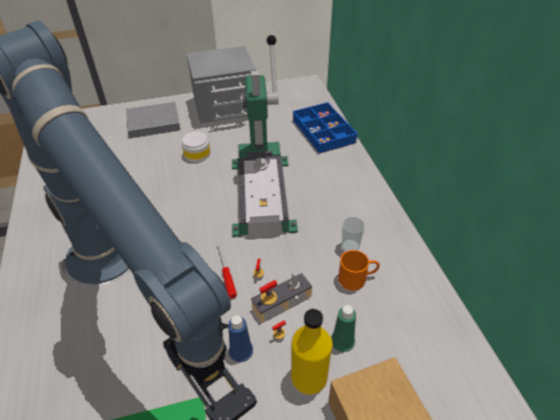

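The pin could be confused with two small pins lying or standing on the table, at top (323,243) and (381,241) (side (259,268) and (278,330)). The pin in the stand at top (359,242), side (268,290), is the largest and matches the description. Next I'll measure positions and check that choice in one close crop.

Run:
```python
from h import *
im=imaging.snapshot("top")
def rect(n,z,i=0):
    l=silhouettes(n,"top")
    if not l: print(n,"none");return
    m=l[0]["pixels"].astype(np.uint8)
    p=np.argwhere(m)[:,::-1].astype(float)
    w=np.array([atz("top",q,z)[:2] for q in p],np.float32)
    r=cv2.minAreaRect(w);b=cv2.boxPoints(r)
    e=[b[1]-b[0],b[2]-b[1]];L=max(e,key=np.linalg.norm)
    print(n,"c",np.round(r[0],3),"size",np.round(r[1],3),"ang",np.degrees(np.arctan2(L[1],L[0])).round(1),"mean",w.mean(0).round(3),l[0]["confidence"])
rect("die_plate",.068);rect("plate_slot",.068);rect("stand",.052);rect("pin_grip",.103);rect("pin",.103);rect("press",.06)
for uv,z in(((359,242),.103),((258,219),.06),((323,243),.03),((381,241),.03),((284,203),.0),((266,248),0)): print(uv,atz("top",uv,z).round(3))
for n in("side",):
    o=imaging.snapshot("side")
for X in ([0.5,-.2,.1],): print(proj("side",X))
a=cv2.resize(im[130:300,120:420],None,fx=2.6,fy=2.6,interpolation=cv2.INTER_CUBIC);b=cv2.resize(o[230:350,220:360],None,fx=1,fy=1)
cv2.imwrite("pics/crop1.png",a)
```

```text
die_plate c [0.518 0.087] size [0.294 0.118] ang 78.9 mean [0.516 0.088] 0.76
plate_slot c [0.518 0.088] size [0.292 0.112] ang 79.7 mean [0.517 0.088] 0.59
stand c [ 0.343 -0.414] size [0.059 0.082] ang -63.0 mean [ 0.339 -0.414] 0.73
pin_grip c [ 0.681 -0.277] size [0.076 0.108] ang -37.2 mean [ 0.68  -0.275] 0.72
pin c [ 0.435 -0.385] size [0.036 0.033] ang 1.3 mean [ 0.433 -0.385] 0.63
press none
(359, 242) [ 0.432 -0.313  0.103]
(258, 219) [0.507 0.022 0.06 ]
(323, 243) [ 0.433 -0.202  0.03 ]
(381, 241) [ 0.445 -0.402  0.03 ]
(284, 203) [ 0.576 -0.066  0.   ]
(266, 248) [ 0.415 -0.006  0.   ]
[278.79109106 248.26134243]
```

View pics/crop1.png

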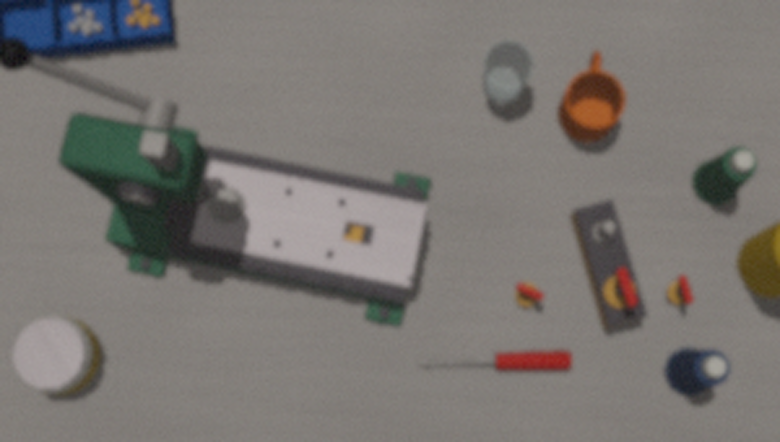

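Plate, stand and pin are consistent: the plate axis is about 79–80°, the stand about 17°, and the stand's pin is clearly the large one. I'll rise, then hover over the stand.

```bash
python3 -m handwheel '0 0 -0.05 0; 0 0 -0.1 0; 0.04 -0.03 -0.1 0; 0.08 -0.06 -0.1 0; 0.12 -0.09 -0.1 0; 0.16 -0.12 -0.1 0; 0.2 -0.16 -0.1 0; 0.24 -0.19 -0.1 0; 0.274 -0.217 -0.1 0; 0.274 -0.217 -0.1 0'
cat >> h.py <<'E'
def go(x,y,z,yaw=None):
    "delta in tool axes from current measured pose"
    s=st();R=np.array(s["tcp_rot"]);d=R.T@(np.array([x,y,z])-s["eef_pos"])
    cur=np.arctan2(R[1,0],R[0,0]);sp=0 if yaw is None else -(np.radians(yaw)-cur)
    sp=(sp+np.pi)%(2*np.pi)-np.pi
    print("pos",np.round(s["eef_pos"],4),"yaw",np.degrees(cur).round(2),"F",np.round(s["contact_force"],1),"go",d.round(4),"spin",round(sp,4),"q7",round(float(s["qpos"][6]),1),"t",round(float(s["t"]),2))
def mask(n,cam,z,s=None,k=0):
    l=silhouettes(n,cam)
    for i in l[:3]:
        m=i["pixels"].astype(np.uint8);nn,lab,stt,cen=cv2.connectedComponentsWithStats(m);j=1+np.argmax(stt[1:,4])
        p=np.argwhere(lab==j)[:,::-1].astype(float);w=np.array([atz(cam,q,z,s)[:2] for q in p],np.float32)
        r=cv2.minAreaRect(w);b=cv2.boxPoints(r);L=max([b[1]-b[0],b[2]-b[1]],key=np.linalg.norm)
        print(n,round(i["confidence"],2),"px",p.mean(0).round(),"c",np.round(r[0],4),"mean",w.mean(0).round(4),"size",np.round(r[1],3),"ang",np.degrees(np.arctan2(L[1],L[0])).round(1))
E
python3 - <<'E'
from h import *
s=st();im=imaging.snapshot("wrist");cv2.imwrite("pics/w1.png",im)
go(.432,-.313,.2,20)
mask("pin_grip","wrist",.112,s);mask("pin","wrist",.112,s);mask("stand","wrist",.052,s)
E
```

```text
t: 2.6
eef_pos: [0.4362, -0.3056, 0.3373]
tcp_rot: [[0.914, 0.405, 0.003], [0.405, -0.914, 0.003], [0.004, -0.001, -1.0]]
contact_force: [-0.3, -0.5, 0.0]
gripper_width: 0.998
grasp_force: 0.0
pos [ 0.4341 -0.3097  0.3371] yaw 23.6 F [-0.3 -1.1  0.1] go [-0.0034  0.0021  0.1371] spin 0.0628 q7 -37.7 t 2.65
pin_grip 0.79 px [214. 146.] c [ 0.4511 -0.2165] mean [ 0.4494 -0.2171] size [0.034 0.025] ang 66.3
pin_grip 0.63 px [290. 183.] c [ 0.441  -0.3145] mean [ 0.4444 -0.3161] size [0.05  0.035] ang 1.7
pin_grip 0.59 px [344. 199.] c [ 0.4512 -0.3818] mean [ 0.4534 -0.3825] size [0.036 0.026] ang 14.7
pin 0.63 px [214. 146.] c [ 0.4508 -0.2157] mean [ 0.4493 -0.2168] size [0.033 0.024] ang 68.0Traceback (most recent call last):
  File "<stdin>", line 4, in <module>
  File "h.py", line 33, in mask
    p=np.argwhere(lab==j)[:,::-1].astype(float);w=np.array([atz(cam,q,z,s)[:2] for q in p],np.float32)
                                                            ~~~^^^^^^^^^^^
  File "h.py", line 15, in atz
    o,d=ray(cam,uv,s);return o+d*(z-o[2])/d[2]
        ~~~^^^^^^^^^^
  File "h.py", line 5, in ray
    c=imaging.get_calibration(cam)
ValueError: time passes only in moves, steps and waits
```

View pics/w1.png

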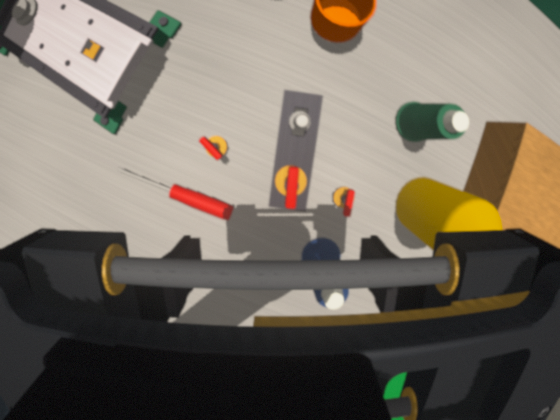

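The wrist view shows the large pin in the stand at (292,187), the small pins at (213,147) and (344,199), and the press upper left. I'll go in front of the lip with the gripper closed.

```bash
python3 -m handwheel '0.016 -0.02 0.01 -0.14; 0.032 -0.04 0.02 -0.28; 0.048 -0.06 0.03 -0.42; 0.064 -0.08 0.04 -0.56; 0.08 -0.1 0.05 -0.7; 0.1 -0.12 0.07 -0.84; 0.115 -0.146 0.087 -0.984; 0.115 -0.146 0.087 -0.984; 0.115 -0.146 0.087 -0.984' -1
sed -i 's/^def st/import functools\n_cal={}\ndef cal(c):\n    if c not in _cal: _cal[c]=imaging.get_calibration(c)\n    return _cal[c]\ndef st/; s/c=imaging.get_calibration(cam)/c=cal(cam)/' h.py
python3 - <<'E'
from h import *
s=st();im=imaging.snapshot("wrist");cv2.imwrite("pics/w2.png",im)
go(.486,-.11,.1,80)
mask("die_plate","wrist",.068,s);mask("plate_slot","wrist",.068,s);mask("press","wrist",.06,s)
E
```

```text
t: 3.65
eef_pos: [0.48, -0.1357, 0.2493]
tcp_rot: [[0.185, 0.983, -0.001], [0.983, -0.185, -0.001], [-0.001, -0.001, -1.0]]
contact_force: [0.3, -0.3, -0.3]
gripper_width: 0.265
grasp_force: 0.0
pos [ 0.4803 -0.1364  0.2497] yaw 79.26 F [-0.  -0.3 -0. ] go [0.0272 0.0007 0.1497] spin -0.0129 q7 -5.5 t 3.7
die_plate 0.97 px [277.  58.] c [0.5033 0.0039] mean [0.5029 0.0008] size [0.124 0.111] ang 79.0
die_plate 0.62 px [467. 293.] c [ 0.6993 -0.316 ] mean [ 0.6984 -0.3128] size [0.044 0.071] ang -10.9
plate_slot 0.91 px [276.  58.] c [0.5029 0.0044] mean [0.5026 0.0009] size [0.124 0.111] ang 79.4
press 0.9 px [210.  65.] c [0.4336 0.0194] mean [0.434  0.0099] size [0.13  0.034] ang 77.2
```

View pics/w2.png

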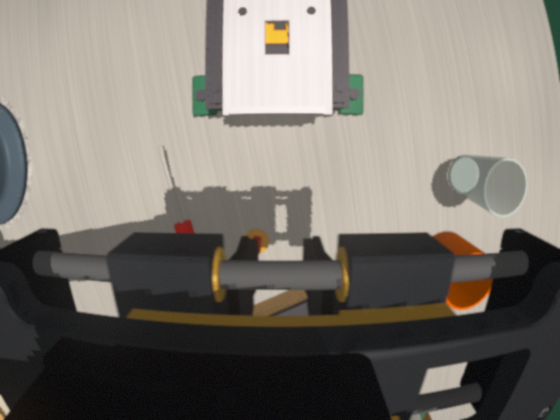

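Run:
```python
from h import *
s=st()
for uv,z in(((277,114),.075),((222,108),.09),((332,108),.09),((277,37),.068),((277,20),.068),((277,53),.068),((193,112),.01),((363,112),.01),((214,40),.066),((338,40),.066)):print(uv,atz("wrist",uv,z,s).round(4))
```

```text
(277, 114) [ 0.4931 -0.0582  0.075 ]
(222, 108) [ 0.4433 -0.0425  0.09  ]
(332, 108) [ 0.5453 -0.062   0.09  ]
(277, 37) [0.5081 0.0214 0.068 ]
(277, 20) [0.5116 0.04   0.068 ]
(277, 53) [0.5049 0.0043 0.068 ]
(193, 112) [ 0.3944 -0.0316  0.01  ]
(363, 112) [ 0.5957 -0.0701  0.01  ]
(214, 40) [0.4444 0.0331 0.066 ]
(338, 40) [0.5694 0.0089 0.066 ]
```

Run:
```python
import cv2
im=cv2.imread("pics/w2.png")[0:130,180:380];cv2.imwrite("pics/c2.png",cv2.resize(im,None,fx=4,fy=4,interpolation=cv2.INTER_CUBIC))
```

```text
(no output)
```

View pics/c2.png

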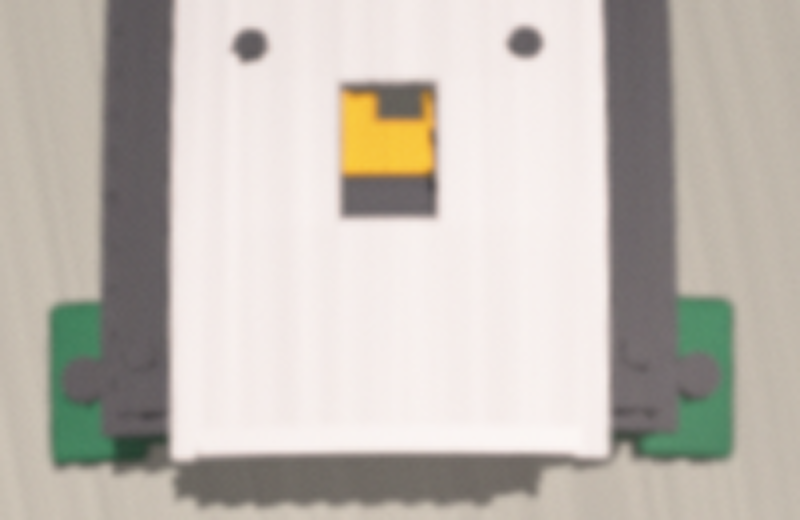

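The block's slot shows through the plate slot, about 2–3 mm toward image right, and the plate is about 25 mm short of home. I'll descend and approach the lip.

```bash
python3 -m handwheel '0.01 0 0.05 -0.01; 0.02 -0.002 0.1 -0.01; 0.035 -0.002 0.15 -0.01; 0.05 -0.002 0.163 -0.01; 0.058 -0.002 0.163 -0.01; 0.06 -0.002 0.163 -0.01; 0.06 -0.002 0.163 -0.01' -1; python3 -c "
from h import *
go(.493,-.058,.086,79.3)"
```

```text
t: 4.55
eef_pos: [0.4908, -0.0754, 0.0882]
tcp_rot: [[0.173, 0.985, 0.004], [0.985, -0.173, -0.001], [-0.0, 0.004, -1.0]]
contact_force: [-0.5, 0.2, 1.3]
gripper_width: 0.008
grasp_force: 0.0
pos [ 0.4908 -0.0754  0.0882] yaw 80.05 F [-0.5  0.2  1.3] go [ 0.0175 -0.0009  0.0022] spin 0.013 q7 -20.4 t 4.55
```

```bash
python3 -m handwheel '0.003 0 0 0; 0.006 0 0 0; 0.009 0 0 0; 0.012 0 0 0; 0.015 0 0 0; 0.018 0 0 0; 0.021 0 0 0; 0.024 0 0 0; 0.026 0 0 0; 0.026 0 0 0'
```

```text
t: 5.55
eef_pos: [0.4939, -0.0527, 0.0873]
tcp_rot: [[0.175, 0.985, -0.0], [0.985, -0.175, -0.005], [-0.005, 0.001, -1.0]]
contact_force: [-1.3, -7.6, 5.3]
gripper_width: 0.007
grasp_force: 4.0
```

```bash
python3 -m handwheel '0.001 0 0 0; 0.002 0 0 0; 0.003 0 0 0; 0.004 0 0 0; 0.005 0 0 0; 0.006 0 0 0'; python3 -m handwheel '0.001 0 0 0; 0.002 0 0 0; 0.002 0 0 0'
```

```text
t: 6.15
eef_pos: [0.4948, -0.0475, 0.0873]
tcp_rot: [[0.175, 0.985, -0.0], [0.985, -0.175, -0.006], [-0.006, 0.001, -1.0]]
contact_force: [-1.2, -9.4, 6.1]
gripper_width: 0.01
grasp_force: 4.8
t: 6.45
eef_pos: [0.4952, -0.0453, 0.0873]
tcp_rot: [[0.175, 0.985, -0.0], [0.985, -0.175, -0.005], [-0.005, 0.001, -1.0]]
contact_force: [-1.1, -8.8, 4.6]
gripper_width: 0.005
grasp_force: 4.5
```

```bash
for i in 1; do python3 -m handwheel '0.001 0 0 0; 0.002 0 0 0; 0.002 0 0 0'; done
```

```text
t: 6.75
eef_pos: [0.4955, -0.0434, 0.0873]
tcp_rot: [[0.175, 0.985, -0.0], [0.985, -0.175, -0.006], [-0.005, 0.001, -1.0]]
contact_force: [-1.4, -8.1, 5.2]
gripper_width: 0.004
grasp_force: 4.5
```

```bash
python3 -m handwheel '0.001 0 0 0; 0.002 0 0 0; 0.002 0 0 0'
```

```text
t: 7.05
eef_pos: [0.4958, -0.0414, 0.0873]
tcp_rot: [[0.175, 0.985, -0.0], [0.985, -0.175, -0.006], [-0.006, 0.001, -1.0]]
contact_force: [-1.2, -9.2, 5.7]
gripper_width: 0.005
grasp_force: 4.6
```

```bash
python3 -m handwheel '0.001 0 0 0; 0.001 0 0 0'
```

```text
t: 7.25
eef_pos: [0.496, -0.0405, 0.0873]
tcp_rot: [[0.175, 0.985, -0.0], [0.985, -0.175, -0.006], [-0.006, 0.001, -1.0]]
contact_force: [-0.7, -9.0, 5.6]
gripper_width: 0.003
grasp_force: 4.6
```

```bash
python3 -m handwheel '0.001 0 0 0; 0.002 0 0 0; 0.002 0 0 0'
```

```text
t: 7.55
eef_pos: [0.4962, -0.0392, 0.0873]
tcp_rot: [[0.175, 0.985, -0.001], [0.984, -0.175, -0.006], [-0.007, 0.0, -1.0]]
contact_force: [-1.8, -10.9, 6.6]
gripper_width: 0.006
grasp_force: 5.3
```

```bash
python3 -m handwheel '0.001 0 0 0; 0.001 0 0 0'
```

```text
t: 7.75
eef_pos: [0.4962, -0.0391, 0.0873]
tcp_rot: [[0.176, 0.984, -0.001], [0.984, -0.176, -0.008], [-0.008, 0.0, -1.0]]
contact_force: [-3.3, -12.6, 7.3]
gripper_width: 0.004
grasp_force: 6.3
```

```bash
python3 -m handwheel '0.001 0 0 0; 0.001 0 0 0'
python3 - <<'E'
from h import *
im=imaging.snapshot("wrist");cv2.imwrite("pics/w3.png",im)
c=cv2.resize(im[0:160,180:380],None,fx=3.7,fy=3.7,interpolation=cv2.INTER_CUBIC);cv2.imwrite("pics/c3.png",c)
E
```

```text
t: 7.95
eef_pos: [0.4963, -0.0391, 0.0873]
tcp_rot: [[0.176, 0.984, -0.002], [0.984, -0.176, -0.009], [-0.009, -0.0, -1.0]]
contact_force: [-2.5, -14.4, 8.0]
gripper_width: 0.005
grasp_force: 7.2
```

View pics/w3.png

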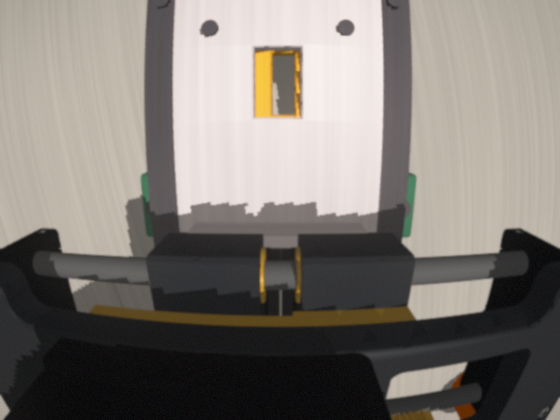

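The plate is home: position held while the push force rose to about 14 N. The slot in the block shows at columns 272–296, about 3 mm to tool +y of the plate slot's centre (278). I'll back off, lift and measure.

```bash
python3 -m handwheel '-0.01 0 0 0; -0.02 0 0 0; -0.03 0 0 0; -0.03 0 -0.05 0; -0.03 0 -0.1 0; -0.03 0 -0.1 0; -0.03 0 -0.1 0'
python3 - <<'E'
from h import *
s=st();im=imaging.snapshot("wrist");cv2.imwrite("pics/w4.png",im);go(.5,0,.1,80)
hsv=cv2.cvtColor(im,cv2.COLOR_BGR2HSV)
m=((hsv[...,0]>15)&(hsv[...,0]<35)&(hsv[...,1]>150)&(hsv[...,2]>60)).astype(np.uint8);m[180:]=0;m[:,:200]=0;m[:,360:]=0
n,l,a,c=cv2.connectedComponentsWithStats(m);print(a[a[:,4]>20],)
g=cv2.cvtColor(im,cv2.COLOR_BGR2GRAY)
j=1+np.argmax(a[1:,4]);x,y,w,h,_=a[j]
for r in (y+h//4,y+h//2,y+3*h//4): print(r,list(zip(range(x-6,x+w+20,1),g[r,x-6:x+w+20].tolist(),m[r,x-6:x+w+20].tolist())))
for uv,z in(((x,y),.068),((x,y+h),.068)):print(atz("wrist",uv,z,s))
y0=max(0,y-30);cv2.imwrite("pics/c4.png",cv2.resize(im[y0:y0+100,x-50:x+80],None,fx=6,fy=6,interpolation=cv2.INTER_CUBIC));print(x,y0)
E
```

```text
t: 8.7
eef_pos: [0.4919, -0.0621, 0.1875]
tcp_rot: [[0.172, 0.985, 0.002], [0.985, -0.172, -0.001], [-0.0, 0.002, -1.0]]
contact_force: [-0.8, -0.2, -0.4]
gripper_width: 0.002
grasp_force: 0.0
pos [ 0.4909 -0.0621  0.1862] yaw 80.09 F [-1.2 -0.1 -0.2] go [ 0.0627 -0.0016  0.0862] spin 0.0016 q7 -16.5 t 8.75
[[     0      0    560    420 234707]
 [   265     52     27     40    493]]
62 [(259, 239, 0), (260, 238, 0), (261, 237, 0), (262, 228, 0), (263, 209, 0), (264, 195, 0), (265, 198, 1), (266, 202, 1), (267, 202, 1), (268, 202, 1), (269, 202, 1), (270, 200, 1), (271, 199, 1), (272, 199, 1), (273, 190, 1), (274, 168, 1), (275, 136, 0), (276, 112, 0), (277, 100, 0), (278, 102, 0), (279, 99, 0), (280, 99, 0), (281, 100, 0), (282, 99, 0), (283, 99, 0), (284, 98, 0), (285, 101, 0), (286, 101, 0), (287, 101, 0), (288, 102, 0), (289, 119, 0), (290, 150, 1), (291, 173, 1), (292, 173, 0), (293, 173, 0), (294, 206, 0), (295, 230, 0), (296, 239, 0), (297, 242, 0), (298, 242, 0), (299, 243, 0), (300, 243, 0), (301, 243, 0), (302, 244, 0), (303, 243, 0), (304, 244, 0), (305, 244, 0), (306, 243,
[... 1053 characters left out ...]
202, 1), (271, 202, 1), (272, 200, 1), (273, 193, 1), (274, 185, 0), (275, 184, 0), (276, 189, 0), (277, 182, 0), (278, 157, 0), (279, 126, 0), (280, 107, 0), (281, 103, 0), (282, 103, 0), (283, 102, 0), (284, 103, 0), (285, 103, 0), (286, 103, 0), (287, 103, 0), (288, 111, 0), (289, 125, 0), (290, 132, 1), (291, 123, 1), (292, 127, 0), (293, 160, 0), (294, 208, 0), (295, 233, 0), (296, 240, 0), (297, 242, 0), (298, 242, 0), (299, 243, 0), (300, 242, 0), (301, 242, 0), (302, 242, 0), (303, 243, 0), (304, 244, 0), (305, 243, 0), (306, 243, 0), (307, 242, 0), (308, 242, 0), (309, 241, 0), (310, 241, 0), (311, 242, 0)]
[0.50315818 0.06702292 0.068     ]
[0.49732738 0.03351753 0.068     ]
265 22
```

View pics/c4.png

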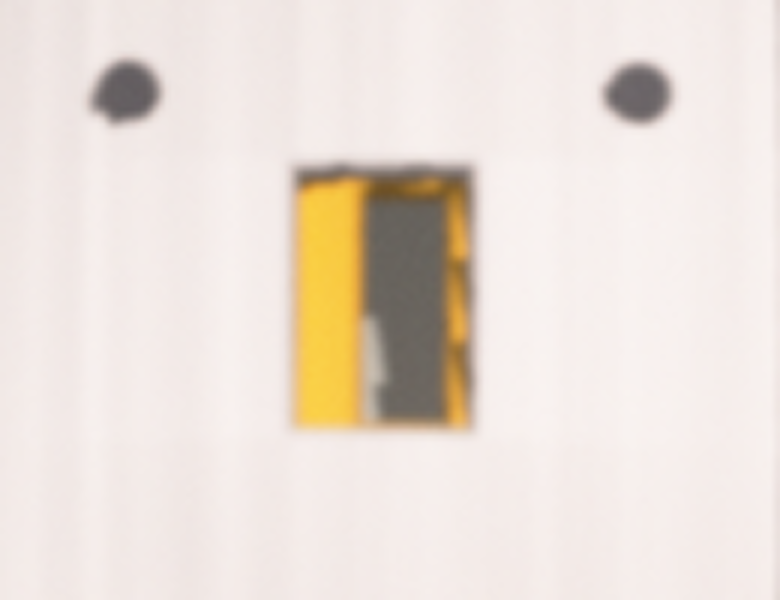

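Run:
```python
from h import *
s=st();u=np.array([.174,.9848]);v=np.array([.9848,-.174])
for n,uv,z in(("plate",(278.5,71.6),.068),("block",(282,72),.06),("gl",(264,52),.068),("pf",(278.5,93.7),.068),("pr",(278.5,49.7),.068),("bf",(282,92.5),.06)):
    X=atz("wrist",uv,z,s)[:2];print(n,X.round(4),"u",(X@u).round(4),"v",(X@v).round(4))
print("push u",np.array([.4963,-.0391])@u+.0895)
# guides / plate edges across rows for yaw and centreline
im=cv2.imread("pics/w4.png");g=cv2.cvtColor(im,cv2.COLOR_BGR2GRAY).astype(float)
for r in(60,90,120):
    d=np.diff(g[r,150:420]);i=np.argsort(-abs(d))[:12];print(r,sorted((150+k,int(d[k])) for k in i))
```

```text
plate [0.5096 0.0483] u 0.1362 v 0.4935
block [0.5126 0.0488] u 0.1373 v 0.4963
gl [0.5009 0.0669] u 0.1531 v 0.4817
pf [0.5064 0.0301] u 0.1178 v 0.4935
pr [0.5128 0.0668] u 0.155 v 0.4934
bf [0.5096 0.0314] u 0.1196 v 0.4964
push u 0.13735051999999998
60 [(np.int64(190), -30), (np.int64(191), -32), (np.int64(210), 33), (np.int64(211), 58), (np.int64(212), 33), (np.int64(274), -34), (np.int64(289), 29), (np.int64(293), 35), (np.int64(344), -33), (np.int64(345), -56), (np.int64(346), -34), (np.int64(365), 30)]
90 [(np.int64(190), -31), (np.int64(191), -29), (np.int64(210), 45), (np.int64(211), 58), (np.int64(212), 25), (np.int64(277), -35), (np.int64(289), 31), (np.int64(293), 35), (np.int64(344), -31), (np.int64(345), -53), (np.int64(346), -30), (np.int64(365), 27)]
120 [(np.int64(189), -18), (np.int64(190), -30), (np.int64(191), -30), (np.int64(210), 40), (np.int64(211), 52), (np.int64(212), 26), (np.int64(344), -46), (np.int64(345), -46), (np.int64(346), -18), (np.int64(364), 24), (np.int64(365), 26), (np.int64(366), 14)]
```

```bash
python3 -m handwheel '-0.02 0 -0.04 0.1; -0.06 -0.01 -0.065 0.24; -0.1 -0.02 -0.065 0.38; -0.14 -0.024 -0.065 0.52; -0.18 -0.03 -0.065 0.66; -0.22 -0.036 -0.065 0.8; -0.25 -0.04 -0.065 0.94; -0.275 -0.044 -0.065 1.05; -0.275 -0.044 -0.065 1.05' 1; python3 -m handwheel '0 0 0 0; 0 0 0 0'
python3 - <<'E'
from h import *
s=st();im=imaging.snapshot("wrist");cv2.imwrite("pics/w5.png",im);go(.44,-.315,.1,20)
hsv=cv2.cvtColor(im,cv2.COLOR_BGR2HSV)
m=(((hsv[...,0]<8)|(hsv[...,0]>172))&(hsv[...,1]>150)&(hsv[...,2]>50)).astype(np.uint8)
n,l,a,c=cv2.connectedComponentsWithStats(m)
for j in range(1,n):
    if a[j,4]<60: continue
    p=np.argwhere(l==j)[:,::-1].astype(float);w=np.array([atz("wrist",q,.112,s)[:2] for q in p],np.float32)
    r=cv2.minAreaRect(w);b=cv2.boxPoints(r);L=max([b[1]-b[0],b[2]-b[1]],key=np.linalg.norm)
    print(a[j],"c",np.round(r[0],4),"size",np.round(r[1],4),"ang",np.degrees(np.arctan2(L[1],L[0])).round(1))
E
```

```text
t: 9.65
eef_pos: [0.3979, -0.3284, 0.2492]
tcp_rot: [[0.943, 0.334, -0.004], [0.334, -0.943, 0.001], [-0.004, -0.003, -1.0]]
contact_force: [-0.3, -0.2, -1.9]
gripper_width: 0.745
grasp_force: 0.0
t: 9.85
eef_pos: [0.4011, -0.3236, 0.2505]
tcp_rot: [[0.939, 0.344, -0.001], [0.344, -0.939, 0.002], [-0.001, -0.002, -1.0]]
contact_force: [0.2, 0.1, 0.0]
gripper_width: 0.922
grasp_force: 0.0
pos [ 0.4012 -0.3236  0.2508] yaw 20.11 F [ 1.1 -0.2  0.1] go [0.0394 0.0055 0.1508] spin 0.0019 q7 -38.1 t 9.9
[172 109  29  26 301] c [ 0.4425 -0.2196] size [0.0317 0.0092] ang 66.0
[282 132  16  56 729] c [ 0.4403 -0.3191] size [0.0493 0.0127] ang 19.0
[358 162  12  34 297] c [ 0.4481 -0.3882] size [0.0308 0.0089] ang 16.4
[ 144  173   76   38 1393] c [ 0.3795 -0.2337] size [0.0182 0.0758] ang -87.9
```

View pics/w5.png

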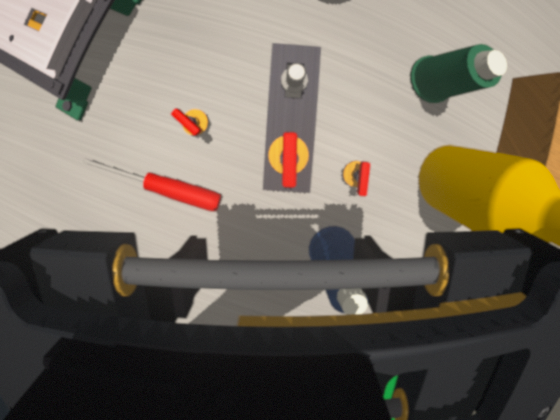

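The big pin's grip is at (290,160), 49×13 mm at 19°. The small pins (31 mm grips) are rejected. Checking clearance to the cone and flask before descending.

Run:
```python
from h import *
s=st()
for n,uv,z in(("cone base",(331,248),.0),("cone top",(353,300),.145),("flask base",(445,190),.0)):
    X=atz("wrist",uv,z,s);R=np.array(s["tcp_rot"]);print(n,X.round(3),"rel pin in tool",(R.T@(X-[.4403,-.3191,.1])).round(3))
print("top flask top",atz("top",(441,221),.27).round(3),"cone_blue top",atz("top",(395,272),.145).round(3))
go(.4403,-.3191,.101,19)
```

```text
cone base [ 0.341 -0.419  0.   ] rel pin in tool [-0.127  0.06   0.1  ]
cone top [ 0.346 -0.416  0.145] rel pin in tool [-0.122  0.059 -0.045]
flask base [ 0.471 -0.54   0.   ] rel pin in tool [-0.047  0.218  0.1  ]
top flask top [ 0.48  -0.525  0.27 ] cone_blue top [ 0.335 -0.418  0.145]
pos [ 0.4012 -0.3236  0.2508] yaw 20.11 F [ 1.1 -0.2  0.1] go [0.0383 0.0094 0.1498] spin 0.0193 q7 -38.1 t 9.9
```

```bash
python3 -m handwheel '0.02 0.005 0.02 0.02; 0.038 0.0095 0.05 0.02; 0.038 0.0095 0.08 0.02; 0.038 0.0095 0.11 0.02; 0.038 0.0095 0.135 0.02; 0.038 0.0095 0.15 0.02; 0.038 0.0095 0.15 0.02; 0.038 0.0095 0.15 0.02' 0; python3 -c "
from h import *
go(.4403,-.3191,.101,19)"
```

```text
t: 10.7
eef_pos: [0.4404, -0.3205, 0.1018]
tcp_rot: [[0.946, 0.324, 0.0], [0.324, -0.946, 0.0], [0.0, -0.0, -1.0]]
contact_force: [-0.1, 0.1, -0.2]
gripper_width: 0.509
grasp_force: 0.0
pos [ 0.4404 -0.3205  0.1018] yaw 18.88 F [-0.1  0.1 -0.2] go [ 0.0003 -0.0013  0.0008] spin -0.0021 q7 -45.1 t 10.7
```

Close, then lift.

```bash
python3 -m handwheel '0 0 0 0; 0 0 0 0; 0 0 0 0; 0 0 0 0; 0 0 0 0; 0 0 0 0; 0 0 0 0' -1; python3 -m handwheel '0 0 -0.02 0; 0 0 -0.05 0; 0 0 -0.09 0; 0 0 -0.12 0; 0 0 -0.12 0; 0 0 -0.12 0'
python3 - <<'E'
from h import *
go(.5126,.0486,.2,80.1)
s=st();im=imaging.snapshot("wrist");cv2.imwrite("pics/w6.png",im)
E
```

```text
t: 11.4
eef_pos: [0.4397, -0.3211, 0.1015]
tcp_rot: [[0.947, 0.322, -0.0], [0.322, -0.947, 0.0], [-0.0, -0.0, -1.0]]
contact_force: [-0.7, 1.0, -0.7]
gripper_width: 0.145
grasp_force: 29.8
t: 12.0
eef_pos: [0.4394, -0.3212, 0.2213]
tcp_rot: [[0.947, 0.322, -0.0], [0.322, -0.947, -0.0], [-0.0, 0.0, -1.0]]
contact_force: [-0.4, 0.2, -2.8]
gripper_width: 0.142
grasp_force: 29.8
pos [ 0.4394 -0.3212  0.2213] yaw 18.77 F [-0.4  0.2 -2.8] go [ 0.1883 -0.3266  0.0212] spin -1.0703 q7 -42.9 t 12.0
```

Pin held (12.4 mm, about 30 N). Moving to above the slot.

```bash
python3 -m handwheel '0.025 -0.04 0 -0.13; 0.05 -0.08 0 -0.27; 0.075 -0.12 0 -0.4; 0.1 -0.165 0 -0.54; 0.12 -0.21 0 -0.68; 0.145 -0.25 0 -0.82; 0.165 -0.29 0.01 -0.95; 0.188 -0.3265 0.03 -1.07; 0.188 -0.3265 0.03 -1.07; 0.188 -0.3265 0.03 -1.07'
python3 - <<'E'
from h import *
u=np.array([.174,.9848]);v=np.array([.9848,-.174])
P=u*.1365+v*.4963
print(P);go(*P,.145,80.1)
E
```

```text
t: 13.05
eef_pos: [0.5111, 0.0492, 0.1892]
tcp_rot: [[0.17, 0.985, -0.005], [0.985, -0.17, 0.0], [-0.001, -0.005, -1.0]]
contact_force: [1.3, -0.6, -2.5]
gripper_width: 0.149
grasp_force: 29.9
[0.51250724 0.048069  ]
pos [0.5111 0.0492 0.1892] yaw 80.23 F [ 1.3 -0.6 -2.5] go [-0.0008  0.0018  0.0442] spin 0.0022 q7 -31.0 t 13.05
```

```bash
python3 -m handwheel '0 0.001 0.01 0; -0.0005 0.0015 0.02 0; -0.0005 0.0015 0.03 0; -0.0005 0.0015 0.04 0; -0.0005 0.0015 0.048 0; -0.0005 0.0015 0.053 0; -0.0005 0.0015 0.057 0; -0.0005 0.0015 0.057 0; -0.0005 0.0015 0.057 0'
python3 - <<'E'
from h import *
u=np.array([.174,.9848]);v=np.array([.9848,-.174])
s=st();p=np.array(s["eef_pos"])[:2];print("u",p@u,"v",p@v)
go(*(u*.1365+v*.4963),.128,80.1)
E
```

```text
t: 13.95
eef_pos: [0.5143, 0.0478, 0.1348]
tcp_rot: [[0.172, 0.985, 0.001], [0.985, -0.172, 0.0], [0.0, 0.001, -1.0]]
contact_force: [0.1, 0.2, -3.1]
gripper_width: 0.146
grasp_force: 29.9
u 0.13657980023708086 v 0.4981892964665137
pos [0.5143 0.0478 0.1348] yaw 80.09 F [ 0.1  0.2 -3.1] go [-0.0001 -0.0018  0.0068] spin -0.0001 q7 -34.0 t 13.95
```

```bash
python3 -m handwheel '0 -0.0018 0 0; 0 -0.0018 0.002 0; 0 -0.0018 0.004 0; 0 -0.0018 0.006 0; 0 -0.0018 0.007 0; 0 -0.0018 0.008 0; 0 -0.0018 0.009 0; 0 -0.0018 0.01 0; 0 -0.0018 0.01 0'
python3 - <<'E'
from h import *
u=np.array([.174,.9848]);v=np.array([.9848,-.174])
s=st();p=np.array(s["eef_pos"])[:2];print("u",p@u,"v",p@v,s["ft_torque"])
E
```

```text
t: 14.85
eef_pos: [0.5131, 0.0482, 0.1267]
tcp_rot: [[0.172, 0.985, 0.002], [0.985, -0.172, -0.001], [-0.001, 0.002, -1.0]]
contact_force: [-3.0, -0.3, 13.9]
gripper_width: 0.149
grasp_force: 30.1
u 0.13676058951131034 v 0.49693093444650355 [-0.26489459  1.05100637 -0.00567229]
```

Head is resting on the block (contact at TCP z 0.127). I'll lighten the load and feel sideways.

```bash
python3 -m handwheel '0 0 -0.0013 0; 0 0 -0.0013 0; 0 -0.0005 -0.0013 0; 0 -0.0005 -0.0013 0' | grep -E 'pos|contact'; python3 -m handwheel '0 -0.0005 0 0; 0 -0.0005 0 0'| grep -E 'pos|contact'; python3 -m handwheel '0 -0.0005 0 0; 0 -0.0005 0 0'| grep -E 'pos|contact'; python3 -m handwheel '0 -0.0005 0 0; 0 -0.0005 0 0'| grep -E 'pos|contact'
```

```text
eef_pos: [0.5125, 0.0481, 0.1269]
contact_force: [-1.5, -0.2, 6.7]
eef_pos: [0.5123, 0.0481, 0.1269]
contact_force: [-0.8, -0.6, 6.4]
eef_pos: [0.5122, 0.0481, 0.127]
contact_force: [-0.5, -1.1, 6.3]
eef_pos: [0.512, 0.0482, 0.127]
contact_force: [0.9, -0.9, 5.6]
```

```bash
for k in 1; do python3 -m handwheel '0 -0.0005 0 0; 0 -0.001 0 0; 0 -0.001 0 0'| grep -E 'pos|contact'; python3 -c "
from h import *
print(st()['ft_torque'])"; done; python3 -m handwheel '0 -0.0005 0 0; 0 -0.001 0 0; 0 -0.001 0 0'| grep -E 'pos|contact'; python3 -c "
from h import *
print(st()['ft_torque'])"
```

```text
eef_pos: [0.5115, 0.0483, 0.127]
contact_force: [2.3, -1.6, 6.0]
[-0.44336166 -0.57321542 -0.03761375]
eef_pos: [0.5111, 0.0483, 0.1271]
contact_force: [4.5, -2.2, 5.2]
[-0.66782655 -1.32724348 -0.03080264]
```

The force and moment suggest the head's -x edge is resting on brass. I'll lift clear and probe toward +y of the tool.

```bash
cat >> h.py <<'E'
def rep():
    u=np.array([.174,.9848]);v=np.array([.9848,-.174]);s=st();p=np.array(s["eef_pos"]);F=np.array(s["contact_force"]);M=np.array(s["ft_torque"])
    print("t %.2f u %.4f v %.4f z %.4f"%(s["t"],p[:2]@u,p[:2]@v,p[2]),"Fu %.1f Fv %.1f Fz %.1f"%(F[:2]@u,F[:2]@v,F[2]),"M",M.round(2),"yaw %.2f"%np.degrees(np.arctan2(s["tcp_rot"][1][0],s["tcp_rot"][0][0])),"w %.3f g %.0f"%(s["gripper_width"],s["grasp_force"]))
E
python3 -m handwheel '0 0 -0.003 0; 0 0.003 -0.003 0; 0 0.0045 -0.003 0; 0 0.0045 -0.003 0; 0 0.0045 -0.003 0' >/dev/null; python3 -c "
from h import *
rep()"
```

```text
t 16.95 u 0.1364 v 0.4961 z 0.1283 Fu -0.7 Fv -0.2 Fz -2.5 M [ 0.   -0.08 -0.02] yaw 80.10 w 0.145 g 30
```

```bash
python3 -m handwheel '0 0.0015 0 0; 0 0.0015 0.001 0; 0 0.0015 0.0023 0; 0 0.0015 0.0023 0' >/dev/null; python3 -c "
from h import *
rep()"; python3 -m handwheel '0 0.0006 0 0; 0 0.0006 0 0' >/dev/null; python3 -c "
from h import *
rep()";python3 -m handwheel '0 0.0006 0 0; 0 0.0006 0 0' >/dev/null; python3 -c "
from h import *
rep()";python3 -m handwheel '0 0.0006 0 0; 0 0.0006 0 0' >/dev/null; python3 -c "
from h import *
rep()"
```

```text
t 17.35 u 0.1363 v 0.4980 z 0.1263 Fu -0.2 Fv -0.3 Fz -1.4 M [-0.03 -0.11 -0.03] yaw 80.09 w 0.147 g 30
t 17.55 u 0.1364 v 0.4989 z 0.1266 Fu 0.1 Fv -0.1 Fz -1.2 M [-0.06 -0.07  0.  ] yaw 80.09 w 0.148 g 30
t 17.75 u 0.1365 v 0.4992 z 0.1265 Fu -0.8 Fv -0.1 Fz -2.4 M [0.01 0.09 0.02] yaw 80.09 w 0.147 g 30
t 17.95 u 0.1364 v 0.4994 z 0.1264 Fu -0.2 Fv -1.3 Fz -1.5 M [ 0.09  0.44 -0.02] yaw 80.09 w 0.147 g 30
```

No vertical force below contact height, and a side wall is felt at v≈0.4993, so the head is in the slot mouth. Going back 0.9 mm and descending.

```bash
python3 -m handwheel '0 -0.0011 0 0; 0 -0.0011 0.001 0; 0 -0.0011 0.002 0; 0 -0.0011 0.003 0; 0 -0.0011 0.003 0' >/dev/null; python3 -c "
from h import *
rep()"
```

```text
t 18.45 u 0.1364 v 0.4990 z 0.1234 Fu -0.3 Fv -0.7 Fz -1.9 M [-0.05  0.02 -0.02] yaw 80.09 w 0.141 g 30
```

```bash
python3 -m handwheel '0 0 0.0015 0; 0 0 0.003 0; 0 0 0.0045 0; 0 0 0.006 0; 0 0 0.0075 0; 0 0 0.009 0; 0 0 0.009 0' >/dev/null; python3 -c "
from h import *
rep()"
```

```text
t 19.15 u 0.1365 v 0.4989 z 0.1152 Fu -0.9 Fv -2.7 Fz 4.9 M [-0.06  0.49  0.05] yaw 80.08 w 0.148 g 30
```

```bash
python3 -m handwheel '0 -0.0003 0.0015 0; 0 -0.0005 0.003 0; 0 -0.0005 0.0045 0; 0 -0.0005 0.006 0; 0 -0.0005 0.0075 0; 0 -0.0005 0.009 0; 0 -0.0005 0.0105 0; 0 -0.0005 0.0105 0' >/dev/null; python3 -c "
from h import *
rep()"
```

```text
t 19.95 u 0.1365 v 0.4988 z 0.1057 Fu -0.9 Fv -3.2 Fz 12.3 M [-0.26  0.93  0.01] yaw 80.09 w 0.145 g 30
```

```bash
python3 -m handwheel '0 -0.0003 0.001 0; 0 -0.0003 0.002 0; 0 -0.0003 0.0028 0; 0 -0.0003 0.0028 0' >/dev/null; python3 -c "
from h import *
rep()"
```

```text
t 20.35 u 0.1365 v 0.4988 z 0.1033 Fu -1.9 Fv -5.4 Fz 15.2 M [-0.34  0.97 -0.03] yaw 80.08 w 0.147 g 30
```

```bash
python3 -m handwheel '0 0 0 0.05; 0 0 0 0.12; 0 0 0 0.17; 0 0 0 0.17' >/dev/null; python3 -c "
from h import *
rep();print(st()['qpos'].round(1))"
```

```text
t 20.75 u 0.1373 v 0.4988 z 0.1034 Fu -0.4 Fv -4.4 Fz 13.4 M [-0.07  0.92  0.02] yaw 70.34 w 0.147 g 30
[ 11.6  24.1 -27.  115.4  15.6  43.8 -44.4]
```

Free to turn. Completing the quarter turn.

```bash
python3 -m handwheel '0 0 0 0.13; 0 0 0 0.26; 0 0 0 0.39; 0 0 0 0.52; 0 0 0 0.65; 0 0 0 0.65' >/dev/null; python3 -c "
from h import *
rep()"; python3 -m handwheel '0 0 0 0.13; 0 0 0 0.26; 0 0 0 0.39; 0 0 0 0.52; 0 0 0 0.65; 0 0 0 0.751; 0 0 0 0.751; 0 0 0 0.751' >/dev/null; python3 -c "
from h import *
rep();print(st()['qpos'].round(1))"
```

```text
t 21.35 u 0.1399 v 0.4984 z 0.1034 Fu 3.6 Fv -6.5 Fz 13.4 M [1.08 1.06 0.06] yaw 33.12 w 0.148 g 30
t 22.15 u 0.1416 v 0.4981 z 0.1037 Fu 7.8 Fv -6.3 Fz 15.5 M [1.97 1.29 0.04] yaw -9.73 w 0.143 g 30
[  -3.8   22.    -8.1  116.2    4.1   41.8 -114.1]
```

Side forces built up during the turn (an eccentric grip or friction). I'll relieve them before letting it rise.

```bash
python3 -m handwheel '-0.001 -0.001 0 0; -0.002 -0.002 0 0; -0.002 -0.002 0 0' >/dev/null; python3 -c "
from h import *
rep()"
```

```text
t 22.45 u 0.1419 v 0.4978 z 0.1038 Fu 4.4 Fv -3.1 Fz 11.2 M [1.09 0.58 0.01] yaw -9.80 w 0.144 g 30
```

```bash
python3 -m handwheel '-0.001 -0.001 0 0; -0.0018 -0.0025 0 0; -0.0018 -0.0025 0 0' >/dev/null; python3 -c "
from h import *
rep()"
```

```text
t 22.75 u 0.1422 v 0.4976 z 0.1040 Fu 0.4 Fv 0.5 Fz 11.6 M [-0.11  0.02 -0.  ] yaw -9.88 w 0.146 g 30
```

```bash
python3 -m handwheel '0 0 -0.0005 0; 0 0 -0.001 0; 0 0 -0.001 0' >/dev/null; python3 -c "
from h import *
rep();print(np.array(st()['tcp_rot']).round(4).tolist())"; python3 -m handwheel '0 0 -0.0005 0; 0 0 -0.001 0; 0 0 -0.001 0' >/dev/null; python3 -c "
from h import *
rep()"
```

```text
t 23.05 u 0.1422 v 0.4976 z 0.1049 Fu -0.2 Fv 0.7 Fz 11.5 M [-0.05 -0.05  0.01] yaw -9.89 w 0.148 g 30
[[0.9851, -0.1717, 0.0079], [-0.1717, -0.9851, 0.001], [0.0076, -0.0023, -1.0]]
t 23.35 u 0.1421 v 0.4975 z 0.1052 Fu 1.5 Fv 3.1 Fz 6.7 M [ 0.07 -0.56  0.03] yaw -9.89 w 0.148 g 30
```

The pin rolled along the slot wall during the turn (u 0.1365 → 0.142), so the head is under the pads rather than the groove. I'll press down again and shift back −u.

```bash
python3 -m handwheel '-0.0005 0 0.001 0; -0.0005 0 0.0022 0; -0.0005 0.001 0.0022 0; -0.0005 0.002 0.0022 0; -0.0005 0.003 0.0022 0; -0.0005 0.004 0.0022 0; -0.0005 0.0045 0.0022 0; -0.0005 0.0045 0.0022 0' >/dev/null; python3 -c "
from h import *
rep()"
```

```text
t 24.15 u 0.1415 v 0.4975 z 0.1042 Fu 6.7 Fv 0.7 Fz 13.6 M [ 1.66 -0.41 -0.01] yaw -9.79 w 0.141 g 30
```

```bash
python3 -m handwheel '0 0.001 0 0; 0 0.001 0 0' >/dev/null; python3 -c "
from h import *
rep()"; python3 -m handwheel '0 0.001 0 0; 0 0.001 0 0' >/dev/null; python3 -c "
from h import *
rep()"
```

```text
t 24.35 u 0.1414 v 0.4975 z 0.1043 Fu 9.0 Fv 0.4 Fz 11.6 M [ 2.1  -0.47  0.01] yaw -9.77 w 0.147 g 30
t 24.55 u 0.1411 v 0.4975 z 0.1043 Fu 10.0 Fv 0.7 Fz 11.8 M [ 2.45 -0.53  0.06] yaw -9.75 w 0.148 g 30
```

```bash
python3 -m handwheel '0 0 0 0.12; 0 0 0 0; 0 0 0 -0.12; 0 0 0 0; 0 0 0 0.12; 0 0 0 0; 0 0 0 0' >/dev/null; python3 -c "
from h import *
rep()"
```

```text
t 25.25 u 0.1368 v 0.4971 z 0.1040 Fu 2.7 Fv 1.6 Fz 14.2 M [ 0.44 -0.05 -0.03] yaw -9.78 w 0.148 g 30
```

Dithering freed it: u is back to 0.1368. Letting it rise.

```bash
python3 -m handwheel '0 0 -0.001 0; 0 0 -0.0015 0; 0 0 -0.0015 0' >/dev/null; python3 -c "
from h import *
rep()"; python3 -m handwheel '0 0 -0.001 0; 0 0 -0.0015 0; 0 0 -0.0015 0' >/dev/null; python3 -c "
from h import *
rep()"
```

```text
t 25.55 u 0.1368 v 0.4971 z 0.1055 Fu 2.5 Fv 0.6 Fz 13.1 M [ 0.51 -0.12  0.02] yaw -9.87 w 0.149 g 30
t 25.85 u 0.1367 v 0.4970 z 0.1068 Fu 2.3 Fv 0.2 Fz 12.5 M [ 0.42 -0.19  0.09] yaw -9.87 w 0.147 g 30
```

Past the pad level with the spring force unchanged, so the head is in the groove. Up to the ceiling.

```bash
python3 -m handwheel '0 0 -0.001 0; 0 0 -0.0017 0; 0 0 -0.0017 0' >/dev/null; python3 -c "
from h import *
rep()"; python3 -m handwheel '0 0 -0.0006 0; 0 0 -0.0012 0; 0 0 -0.0012 0' >/dev/null; python3 -c "
from h import *
rep()"
```

```text
t 26.15 u 0.1367 v 0.4970 z 0.1084 Fu 2.4 Fv 1.6 Fz 11.2 M [ 0.43 -0.29  0.02] yaw -9.87 w 0.145 g 30
t 26.45 u 0.1367 v 0.4970 z 0.1091 Fu 2.3 Fv 2.1 Fz 7.3 M [ 0.49 -0.52  0.01] yaw -9.87 w 0.151 g 30
```

```bash
python3 -m handwheel '0.001 -0.0012 -0.0005 0; 0.001 -0.0012 -0.001 0; 0.001 -0.0012 -0.001 0' >/dev/null; python3 -c "
from h import *
rep()"
```

```text
t 26.75 u 0.1368 v 0.4970 z 0.1092 Fu 2.0 Fv 3.5 Fz 6.0 M [ 0.33 -0.81  0.03] yaw -9.89 w 0.148 g 30
```

```bash
python3 -m handwheel '0.0015 -0.001 -0.0005 0; 0.0015 -0.001 -0.0008 0; 0.0015 -0.001 -0.0008 0' >/dev/null; python3 -c "
from h import *
rep()"
```

```text
t 27.05 u 0.1369 v 0.4971 z 0.1092 Fu 1.3 Fv 3.6 Fz 5.6 M [ 0.14 -0.54  0.03] yaw -9.92 w 0.145 g 30
```

Seated on the groove ceiling at z 0.109. Releasing and withdrawing straight up.

```bash
python3 -m handwheel '0 0 0 0; 0 0 0 0; 0 0 0 0; 0 0 0 0; 0 0 0 0' 0; python3 -m handwheel '0 0 -0.01 0; 0 0 -0.03 0; 0 0 -0.07 0; 0 0 -0.12 0; 0 0 -0.16 0; -0.04 0 -0.18 0; -0.08 0 -0.18 0; -0.1 0 -0.18 0; -0.1 0 -0.18 0; -0.1 0 -0.18 0' >/dev/null
python3 - <<'E'
from h import *
rep();s=st();im=imaging.snapshot("wrist");o=imaging.snapshot("top")
hsv=cv2.cvtColor(im,cv2.COLOR_BGR2HSV)
m=(((hsv[...,0]<8)|(hsv[...,0]>172))&(hsv[...,1]>150)&(hsv[...,2]>50)).astype(np.uint8)
n,l,a,c=cv2.connectedComponentsWithStats(m)
for j in range(1,n):
    if a[j,4]<60: continue
    p=np.argwhere(l==j)[:,::-1].astype(float);w=np.array([atz("wrist",q,.12,s)[:2] for q in p],np.float32)
    r=cv2.minAreaRect(w);b=cv2.boxPoints(r);L=max([b[1]-b[0],b[2]-b[1]],key=np.linalg.norm)
    print(a[j],"c",np.round(r[0],4),"size",np.round(r[1],4),"ang",np.degrees(np.arctan2(L[1],L[0])).round(1))
cv2.imwrite("pics/fin.png",np.hstack([im[:300],cv2.resize(o[150:310,120:330],(394,300))])[:, :950]);f=cv2.imread("pics/fin.png");cv2.imwrite("pics/fin.png",cv2.resize(f,None,fx=.84,fy=.84))
E
```

```text
t: 27.55
eef_pos: [0.5119, 0.048, 0.1084]
tcp_rot: [[0.985, -0.172, -0.001], [-0.172, -0.985, -0.0], [-0.001, 0.0, -1.0]]
contact_force: [0.5, 0.6, -0.4]
gripper_width: 0.47
grasp_force: 0.0
t 28.55 u 0.1365 v 0.3966 z 0.2896 Fu -0.2 Fv 0.4 Fz 0.4 M [ 0.05 -0.01  0.03] yaw -9.92 w 0.499 g 0
[273  70  14  48 601] c [0.5143 0.0473] size [0.0125 0.0466] ang -9.9
[462 130  25  14 171] c [ 0.4445 -0.1584] size [0.0347 0.0088] ang 65.9
[439 181  58  25 831] c [ 0.3828 -0.1467] size [0.0186 0.0802] ang -87.2
```

View pics/fin.png

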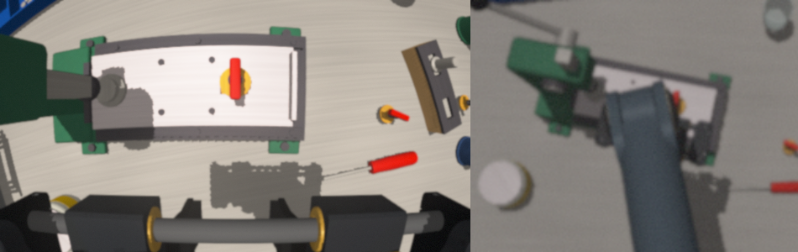

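The final view shows the red grip crosswise on the plate, with the collar down and the plate between its guides. I'll check that the plate is still home against the earlier hole positions, and touch it up if not.

Run:
```python
from h import *
u=np.array([.174,.9848]);v=np.array([.9848,-.174])
s=st();im=imaging.snapshot("wrist");g=cv2.cvtColor(im,cv2.COLOR_BGR2GRAY)
def holes(g,box):
    x0,x1,y0,y1=box;m=(g[y0:y1,x0:x1]<170).astype(np.uint8);n,l,a,c=cv2.connectedComponentsWithStats(m)
    return [tuple((c[j]+[x0,y0]).round(1)) for j in range(1,n) if 8<a[j,4]<120]
for p in holes(g,(170,345,50,160)):
    X=atz("wrist",p,.068,s)[:2];print("now",p,"u %.4f v %.4f"%(X@u,X@v))
s4=dict(eef_pos=np.array([.4909,-.0621,.1862]),tcp_rot=np.array([[.172,.985,.002],[.985,-.172,-.001],[0,.002,-1]]))
g4=cv2.cvtColor(cv2.imread("pics/w4.png"),cv2.COLOR_BGR2GRAY)
for p in holes(g4,(215,340,10,140)):
    X=atz("wrist",p,.068,s4)[:2];print("w4",p,"u %.4f v %.4f"%(X@u,X@v))
print([(150+k,int(x)) for k,x in enumerate(g[95,330:380])][:50])
for c in range(345,366,3):
    X=atz("wrist",(c,95),.09,s)[:2];print(c,round(float(X@u),4),end="; ")
```

```text
now (np.float64(251.5), np.float64(70.9)) u 0.1675 v 0.5305
now (np.float64(191.1), np.float64(73.8)) u 0.2376 v 0.5306
now (np.float64(344.0), np.float64(127.0)) u 0.0625 v 0.4669
now (np.float64(251.8), np.float64(132.2)) u 0.1673 v 0.4599
now (np.float64(191.6), np.float64(133.4)) u 0.2376 v 0.4605
w4 (np.float64(235.6), np.float64(36.8)) u 0.1691 v 0.4590
w4 (np.float64(321.0), np.float64(37.1)) u 0.1689 v 0.5289
[(150, 237), (151, 236), (152, 237), (153, 236), (154, 236), (155, 235), (156, 236), (157, 235), (158, 236), (159, 235), (160, 236), (161, 235), (162, 233), (163, 222), (164, 178), (165, 135), (166, 132), (167, 167), (168, 213), (169, 232), (170, 237), (171, 235), (172, 227), (173, 188), (174, 135), (175, 108), (176, 104), (177, 101), (178, 102), (179, 104), (180, 104), (181, 102), (182, 102), (183, 118), (184, 151), (185, 180), (186, 192), (187, 193), (188, 193), (189, 193), (190, 195), (191, 194), (192, 193), (193, 192), (194, 193), (195, 192), (196, 191), (197, 190), (198, 191), (199, 191)]
345 0.0661; 348 0.0628; 351 0.0595; 354 0.0562; 357 0.0529; 360 0.0495; 363 0.0462;
```

Hole shift of about 1.5 mm could be camera bias from the rotated view. I'll repeat the look from the earlier pose.

```bash
python3 -m handwheel '0.01 0.01 0 -0.14; 0.02 0.03 0 -0.28; 0.03 0.05 0 -0.42; 0.04 0.07 0 -0.56; 0.05 0.09 0 -0.7; 0.07 0.11 0 -0.84; 0.09 0.1124 0 -0.98; 0.0974 0.1124 0 -1.12; 0.0974 0.1124 0 -1.26; 0.0974 0.1124 0 -1.4' >/dev/null; python3 -m handwheel '0 0 0.02 -0.14; 0 0 0.06 -0.172; 0 0 0.1 -0.172; 0 0 0.1034 -0.172; 0 0 0.1034 -0.172; 0 0 0.1034 -0.172' -1
python3 - <<'E'
from h import *
u=np.array([.174,.9848]);v=np.array([.9848,-.174]);rep()
s=st();im=imaging.snapshot("wrist");g=cv2.cvtColor(im,cv2.COLOR_BGR2GRAY);cv2.imwrite("pics/w7.png",im)
m=(g[10:140,215:340]<170).astype(np.uint8);n,l,a,c=cv2.connectedComponentsWithStats(m)
for j in range(1,n):
    if 8<a[j,4]<120:
        p=c[j]+[215,10];X=atz("wrist",p,.068,s)[:2];print(p.round(1),"u %.4f v %.4f"%(X@u,X@v))
go(.4909,-.0621,.1862,80.09)
E
```

```text
t: 30.3
eef_pos: [0.4922, -0.0623, 0.187]
tcp_rot: [[0.171, 0.985, 0.003], [0.985, -0.171, -0.0], [0.0, 0.003, -1.0]]
contact_force: [0.0, -0.7, 0.1]
gripper_width: 0.058
grasp_force: 0.0
t 30.30 u 0.0243 v 0.4956 z 0.1870 Fu -0.7 Fv 0.1 Fz 0.1 M [-0.02 -0.03  0.03] yaw 80.13 w 0.058 g 0
[235.6  36.6] u 0.1676 v 0.4599
[321.2  36.6] u 0.1677 v 0.5302
pos [ 0.4923 -0.0623  0.1873] yaw 80.13 F [ 0.2 -0.3  0.7] go [-0.0001 -0.0014  0.0011] spin 0.0007 q7 -9.4 t 30.35
```

```bash
python3 -m handwheel '-0.005 0 0.03 0; -0.005 0 0.07 0; -0.005 0 0.1 0; 0 0 0.1 0; 0.005 0 0.1 0; 0.01 0 0.1 0; 0.015 0 0.1 0; 0.018 0 0.1 0; 0.02 0 0.1 0; 0.02 0 0.1 0' >/dev/null; python3 -c "
from h import *
rep()"; python3 -m handwheel '0.001 0 0 0; 0.002 0 0 0; 0.003 0 0 0; 0.003 0 0 0' >/dev/null; python3 -c "
from h import *
rep()"
```

```text
t 31.35 u 0.0445 v 0.4939 z 0.0857 Fu -0.3 Fv -0.7 Fz 0.3 M [-0.01 -0.09 -0.  ] yaw 80.18 w 0.009 g 0
t 31.75 u 0.0473 v 0.4938 z 0.0853 Fu 0.5 Fv 0.7 Fz 0.6 M [ 0.01 -0.02 -0.  ] yaw 80.15 w 0.011 g 0
```

```bash
python3 -m handwheel '0.0005 0 0 0; 0.001 0 0 0; 0.001 0 0 0' >/dev/null; python3 -c "
from h import *
rep()"; python3 -m handwheel '0.0005 0 0 0; 0.001 0 0 0; 0.001 0 0 0' >/dev/null; python3 -c "
from h import *
rep()"; python3 -m handwheel '0.001 0 0 0; 0.002 0 0 0; 0.002 0 0 0' >/dev/null; python3 -c "
from h import *
rep()"
```

```text
t 32.05 u 0.0476 v 0.4938 z 0.0853 Fu -2.5 Fv 0.8 Fz 0.4 M [-0.44 -0.01 -0.03] yaw 80.12 w 0.002 g 1
t 32.35 u 0.0477 v 0.4937 z 0.0853 Fu -4.0 Fv 0.1 Fz 0.6 M [-1.21  0.06 -0.07] yaw 80.08 w 0.007 g 3
t 32.65 u 0.0477 v 0.4938 z 0.0853 Fu -9.6 Fv 0.2 Fz 1.5 M [-2.04  0.18 -0.04] yaw 80.02 w 0.005 g 5
```

```bash
python3 -m handwheel '0.001 0 0 0; 0.002 0 0 0; 0.003 0 0 0; 0.003 0 0 0' >/dev/null; python3 -c "
from h import *
rep()"; python3 -m handwheel '-0.01 0 0 0; -0.02 0 0 0; -0.03 0 0 0; -0.03 0 -0.05 0; -0.03 0 -0.1 0; -0.03 0 -0.15 0; -0.03 0 -0.15 0' >/dev/null; python3 -c "
from h import *
rep();im=imaging.snapshot('wrist');print([(round(b['confidence'],2),b['xy']) for b in boxes_of('pin_grip','wrist')[:2]])"
```

```text
t 33.05 u 0.0478 v 0.4937 z 0.0854 Fu -15.3 Fv -0.5 Fz 2.6 M [-3.41  0.4   0.02] yaw 79.91 w 0.007 g 8
t 33.75 u 0.0251 v 0.4982 z 0.2424 Fu 0.5 Fv 0.5 Fz -0.1 M [ 0.   -0.12  0.02] yaw 80.17 w 0.007 g 0
[(0.96, [0.4952, 0.1862])]
```

The plate is firm against the stop at the same contact point as before, and the pin is standing locked. Handing in.

```bash
python3 -c "
from h import *
print(ticket.close_job())"
```

```text
the job is handed in; nothing more can be done
None
```

The die plate is home against the rear stop, confirmed by a second gentle push. The large pin is turned a quarter turn and stopped at the groove's locked height, the gripper has let go and is clear, and the job was handed in at about 34 s with no verdict returned.

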